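# Unlock a small centrifuge and turn its rotor by fingertip to check that it runs free

## Robot

A 6-joint arm with a two-finger parallel gripper is mounted at the origin on a cart in front of the work surface, level with it; the furniture and walls round the work are solid. World frame = base frame: x ahead of the robot, y to its left, z up, the work surface at z = 0. Lengths are in m, angles in rad, forces in N, time in s.
With the tool pointing down it reaches from about 0.225 to 0.875 m from the base axis. Payload 3.4 kg.
Tool frame: the origin (TCP) lies at the very end of the fingers, on their centre line; the grasp point (between the pads) lies 19 mm behind it; z points along the fingers, y is the direction in which the jaws open and shut (so a half turn about z gives the same grasp; the last joint's range is limited). The gripper opens to 85 mm and grips with 20 to 120 N. Pads are 22 mm wide; open, the fingers measure 114 mm over their backs; the gripper's body (76 mm by 85 mm) begins 54 mm behind the grasp point. The pads swing forward as they close: fully open they stand 13 mm farther back than shut.
Start: joints at [0.996, 0.276, 1.505, -0, 1.361, -0.121], TCP at [0.252, 0.517, 0.231] pointing down, gripper open.
Joint ranges: [-2.89, 2.89], [-0.75, 2.08], [0.22, 2.7], [-1.18, 4.32], [0.11, 2.71], [-2.7, 2.7]. Speed limits (rad/s): [2.57, 2.57, 3.14, 3.14, 3.14, 3.14].

## Interface

Orientations are given as a unit quaternion [w, x, y, z].
In Python, from rig import manip, viewer, job gives the robot as it stands.
- The arm moves only by the shell command python3 -m crank 'ROWS' [OPENING] [FORCE]. ROWS is JSON, a list of rows, each a list of 6 numbers: the shift along the tool's x, y, z in m, then the turn, a rotation vector about the tool's x, y, z in degrees. In form: [[dx, dy, dz, rx, ry, rz], ...]. A call has 1 to 20 rows; each row is the pose to reach, as a shift and turn from the pose measured when the call began, along the tool's axes at that moment; what a row does not reach only later rows make up. A row lasts 1/8 s, in which the tool goes at most 62.5 mm and 10.7 degrees, less where a joint would pass 70% of its speed; a pose out of reach is approached as far as the arm can. A call with a gripper value outside its range is refused whole. OPENING is the opening, from 0 (shut) to 1 (fully open), set as the call begins (- or left out, the last holds). The fingers move at their own pace and stop on an object; FORCE is the grip in N (left out, the last holds). Time passes only in rows, so rows that repeat a pose let the fingers close. It gives the time, the measured TCP pose, the force and the opening at its end, in the units of the state.
- manip.get_state(): the state, without advancing time (a new reading comes with each control period).
- viewer.get_image(name): name is "scene" or "top" or "wrist"; returns a dict with "frame" (480x640x3 uint8, blue, green, red), "range_z" (480x640 float32, m along the optical axis (not along the pixel's ray), 0 where there is no reading), "intrinsics" (3x3 intrinsics, pixels), "world_from_camera" (4x4, takes a point from camera to world coordinates); the wrist camera has in their place "mount" (4x4, takes a point from camera to tool coordinates, whose origin is the TCP and whose axes are the flange's). Camera axes: x right, y up, looking along -z (the intrinsics and any distortion apply to the point x, -y, -z); pixel columns grow to the right and rows downward; lengths in m; the calibration is good to about 2 mm. A picture is of the moment at which its call begins: read the wrist's pose just before it.
- job.sign_off(): hands the job in, once; it reports no verdict.
The state is a dict: "clock": time; "qpos": joint angles; "qd": joint speeds; "effort": joint torques, N m; "position": TCP position; "ee_rot": TCP orientation; "contact_force": force on the tool from outside, world axes, zero at the start; "moment": the same for the moment, N m; "width": finger opening in m.
Only numpy, scipy, OpenCV 4.12 (cv2) and the standard library are available. Lean on these libraries where they do the work, as an engineer would, in place of code of your own. Each camera call takes 0.05 s, during which the arm holds its last target. There are 200 camera calls.

## Task

Pull the red-headed transport pin out of its lock hole in the small bench centrifuge and stand it fully home in the empty parking hole at the deck's front left corner. Then rest a fingertip lightly on the flat top of the rotor and draw it slowly round, counter-clockwise seen from above, through a good full turn to check that it turns freely; press only as hard as it takes to carry it along (under 12 N), and let go. Leave the beaker, the jar and the timer where they stand.

Things in the scene. Friction and masses are not known exactly. Their poses are not given: they have to be found in the camera images.
- minifuge: small white bench centrifuge, hood taken off, fixed to the worktop, 190 (its x) x 180 (its y) mm; origin at the centre of its underside, on the rotor axis; x to its rear, y to its left, z up; blank display in front (-x). Grey flat deck 100 mm above the worktop, 10 mm thick; the rotor stands up through a 116 mm round opening in its middle. 12 N or more on the centrifuge or rotor harms it
- deck_center (a point): point on the rotor axis at the height of the deck's top. The rotor's top lies 2 to 39 mm above it: this height was set at assembly, is NOT measured and must be felt for. The rotor sits on a stiff rubber mount: pressed, it gives straight down about 1 mm for 3.5 N and bottoms hard after about 7 mm
- lock_hole (a point): centre of the lock hole's mouth in the deck's top, diameter 16 mm, 74 mm left (+y) of the rotor axis; the pin starts here and its shaft stands between two lugs of the rotor below the deck, so that the rotor can turn only about 0.15 rad either way until it is out; axes as the centrifuge's
- park_hole (a point): centre of the mouth of the empty parking hole, diameter 16 mm, through the deck, 78 mm in front (-x) and 70 mm left (+y) of the rotor axis; axes as the centrifuge's
- lock_pin: transport pin, 40 to 85 g, loose: steel shaft 12 mm in diameter, round-ended, reaching 55 mm below the origin; origin at the centre of the underside of its flange (24 mm in diameter, 4 mm thick), which lies on the deck when the pin is home; z up. Red round head of 22 mm diameter from 14 to 45 mm above the origin: grasp it there from above
- rotor (a joint): angle of the rotor, grows counter-clockwise from above, starts at -0.05 to 0.08, unlimited. Smooth aluminium disc, 110 mm wide (too wide to grip), flat top with a flat 20 mm hub cap and a red radial mark that points to the front (-x) at 0. Only friction moves it: drag about 0.1 N m, so at 40 mm radius a fingertip must press with about 5 N or more, 7 to 9 N is good; let go, it stops in a moment
- beaker: clear glass beaker, 56 mm wide, 58 mm tall, in front of the centrifuge; origin under its centre
- jar: small white jar with red lid, 56 mm wide, 70 mm tall, behind left of the centrifuge; origin under its centre
- timer: flat white timer, 62 x 62 x 16 mm, behind left of the centrifuge; origin under its centre
Things that resemble listed ones, but are neither listed nor needed, are in the scene too. What is meant by the lock_pin is not blue, and is the larger of those in its own colour.

How it is judged:
By the outcome, as a careful person would: the job done as asked, in the order asked, and still so for the second after the job is handed in, with the robot touching nothing.
It also fails if it takes over 72 s, if anything falls off the work surface, if the arm or the gripper's body presses on something with over 40 N, if the wrist force passes 120 N, or if a joint passes its speed limit or range.

## Working session

There is one attempt and no reset: what is moved stays moved. The work goes in short steps, Python scripts to look and compute and a shell command to move; the robot and the scene stay as the last step left them, time stands still between calls to the robot, and variables do not carry over. Pictures are saved under pics/ and viewed, about 8 in all and at most 12, crops included, and the job is handed in when it is done.

```bash
ls; mkdir -p pics
python3 - <<'E'
from rig import manip, viewer
import cv2,pickle
s=manip.get_state();print(s)
d={}
for n in("scene","top","wrist"):
    d[n]=viewer.get_image(n); cv2.imwrite(f"pics/{n}0.png",d[n]["frame"]); print(n,d[n]["intrinsics"],d[n].get("world_from_camera",d[n].get("mount")))
pickle.dump((s,d),open("d0.pkl","wb"))
E
```

```text
pics
{'clock': 0.0, 'qpos': array([ 9.96019232e-01,  2.76636773e-01,  1.50610699e+00,  8.23980675e-06,
        1.36067829e+00, -1.21002601e-01]), 'qd': array([ 0.0008442 ,  0.00076889, -0.00049056,  0.00142335, -0.00166153,
       -0.0004316 ]), 'effort': array([-2.78164125e-04, -4.16783667e+01, -2.45805573e+01, -6.25831444e-05,
        1.10862535e-02,  6.40235513e-06]), 'position': array([0.25178555, 0.51638209, 0.23042629]), 'ee_rot': array([-3.15620911e-04,  2.24946388e-01,  9.74370713e-01, -8.58527873e-04]), 'contact_force': array([ 0.38307454, -0.37486012, -0.00842658]), 'moment': array([-0.04661904, -0.06586869,  0.03635254]), 'width': 0.08536457546681192}
scene [[508.7407737    0.         320.95708728]
 [  0.         508.7407737  240.84130866]
 [  0.           0.           1.        ]] [[ 0.46686378  0.65532116 -0.59379491  0.01173005]
 [-0.88432673  0.34756271 -0.31171524 -0.26970962]
 [ 0.00210738  0.67063726  0.74178246  0.72919877]
 [ 0.          0.          0.          1.        ]]
top [[476.92307082   0.         315.26230648]
 [  0.         476.92307082 235.89640953]
 [  0.           0.           1.        ]] [[ 3.96880948e-03  9.94922278e-01 -1.00567931e-01  4.45269024e-01]
 [-9.99842472e-01  5.68791742e-03  1.68130284e-02  6.65433077e-04]
 [ 1.72996786e-02  1.00485361e-01  9.94788125e-01  1.00225123e+00]
 [ 0.00000000e+00  0.00000000e+00  0.00000000e+00  1.00000000e+00]]
wrist [[344.46452482   0.         317.7800651 ]
 [  0.         344.46452482 239.73208809]
 [  0.           0.           1.        ]] [[-5.55778012e-04  9.65737629e-01  2.59519794e-01  6.61077946e-02]
 [ 9.99999806e-01  6.09443419e-04 -1.26327695e-04 -1.22186552e-03]
 [-2.80162039e-04  2.59519674e-01 -9.65737780e-01 -1.43305952e-01]
 [ 0.00000000e+00  0.00000000e+00  0.00000000e+00  1.00000000e+00]]
```

View pics/top0.png

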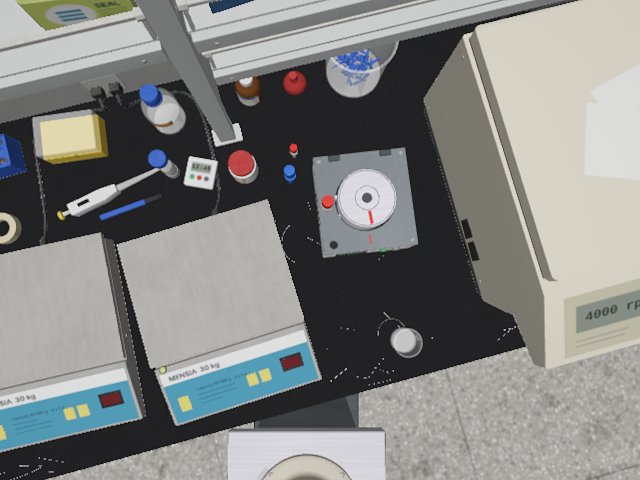

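View pics/scene0.png

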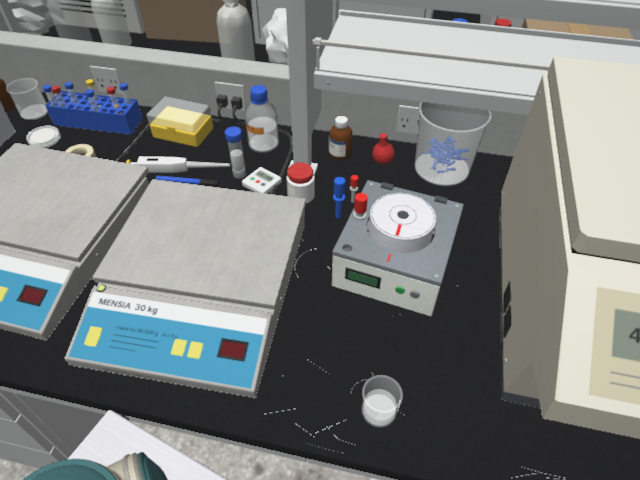

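Top view: centrifuge around (367,203), pin's red head at (328,202), parking hole at (334,245), red mark at (371,217). The beaker is at (405,342), and the small red and blue pins at (293,149) and (290,173) are decoys. Now measure these.

```bash
cat > h.py <<'E'
import numpy as np,cv2
from scipy.spatial.transform import Rotation as R
def T_tool(s):
    q=s["ee_rot"];T=np.eye(4);T[:3,:3]=R.from_quat([q[1],q[2],q[3],q[0]]).as_matrix();T[:3,3]=s["position"];return T
def cloud(im,s=None):
    W=im["world_from_camera"] if "world_from_camera" in im else T_tool(s)@im["mount"]
    K=im["intrinsics"];z=im["range_z"];v,u=np.mgrid[:480,:640]
    P=np.stack([(u-K[0,2])/K[0,0]*z,-(v-K[1,2])/K[1,1]*z,-z,np.ones_like(z)],-1)
    return (P@W.T)[...,:3]
def pix2plane(im,u,v,zp,s=None):
    W=im["world_from_camera"] if "world_from_camera" in im else T_tool(s)@im["mount"]
    K=im["intrinsics"];d=W[:3,:3]@np.array([(u-K[0,2])/K[0,0],-(v-K[1,2])/K[1,1],-1]);o=W[:3,3]
    return o+d*(zp-o[2])/d[2]
E
python3 - <<'E'
import pickle;from h import *
np.set_printoptions(precision=4,suppress=True)
s,d=pickle.load(open("d0.pkl","rb"))
for n,box in(("top",(300,140,425,265)),("scene",(325,170,470,310))):
    im=d[n];C=cloud(im);f=im["frame"].astype(int)
    x0,y0,x1,y1=box;P=C[y0:y1,x0:x1].reshape(-1,3);c=f[y0:y1,x0:x1].reshape(-1,3)
    ok=im["range_z"][y0:y1,x0:x1].ravel()>0
    dk=ok&(abs(P[:,2]-.110)<.006)
    print(n,"deck n",dk.sum(),"z",np.median(P[dk,2]))
    r=cv2.minAreaRect(P[dk][:,:2].astype(np.float32)*1000);print(" rect",r)
    red=ok&(c[:,2]>130)&(c[:,1]<70)&(c[:,0]<70)&(P[:,2]>.10)
    hd=red&(P[:,2]>.128); 
    h=np.histogram(P[ok,2],np.arange(.1,.18,.003));print(h[0])
    for lab,m in(("headtop",red&(P[:,2]>.148)),("redall",red)):
        if m.sum(): print(lab,m.sum(),P[m].mean(0),P[m].min(0),P[m].max(0))
    # rotor white top
    w=ok&(c.min(1)>170)&(P[:,2]>.108)
    print("white",w.sum(),np.median(P[w],0),P[w].min(0),P[w].max(0))
im=d["top"];C=cloud(im)
for u,v in((334,245),(367,198),(371,217),(370,239),(328,202),(405,342),(241,163)):print(u,v,C[v,u])
E
```

```text
top deck n 161 z 0.10657395557504246
 rect ((611.501708984375, -111.21383666992188), (177.8670654296875, 158.51788330078125), 7.112549781799316)
[1507  111   61   19   10   12    9   29  785 1672  196    4    2   22
   61   28    1    0    0    0    0    0    0    0    0    0]
redall 65 [ 0.5884 -0.057   0.1362] [ 0.5254 -0.1193  0.1004] [ 0.6057 -0.0262  0.1467]
white 2504 [ 0.6066 -0.1084  0.1277] [ 0.5525 -0.1648  0.1131] [ 0.6613 -0.0559  0.1337]
scene deck n 464 z 0.10818022242608466
 rect ((627.3110961914062, -93.12507629394531), (149.97860717773438, 139.04371643066406), 2.868695020675659)
[2967  191  159   90   72   82   97   94  169 1860  500   17   15   20
   52   44    0    0    0    0    0    0    0    0    0    0]
redall 165 [ 0.5919 -0.0444  0.1377] [ 0.5307 -0.1196  0.1005] [ 0.6075 -0.0264  0.1475]
white 2286 [ 0.6053 -0.1104  0.1291] [ 0.5527 -0.1637  0.1197] [ 0.6629 -0.0551  0.1323]
334 245 [ 0.5263 -0.0551  0.0145]
367 198 [ 0.6044 -0.1097  0.1318]
371 217 [ 0.5695 -0.1173  0.128 ]
370 239 [ 0.5311 -0.1189  0.1   ]
328 202 [ 0.5945 -0.0369  0.1428]
405 342 [ 0.3296 -0.198   0.0253]
241 163 [0.6846 0.1334 0.0694]
```

Run:
```python
import cv2
a=cv2.imread("pics/top0.png")[140:265,300:430];b=cv2.imread("pics/scene0.png")[165:310,325:475]
a=cv2.resize(a,(390,375),interpolation=2);b=cv2.resize(b,(390,375),interpolation=2)
cv2.imwrite("pics/crop1.png",cv2.hconcat([a,b]))
```

```text
(no output)
```

View pics/crop1.png

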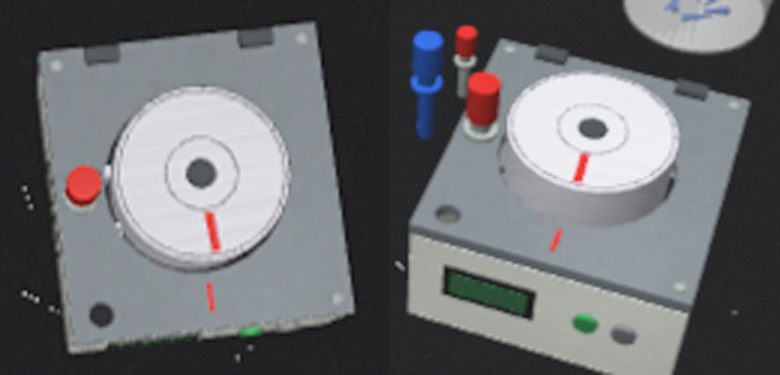

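The crops show the pin home in its lock hole left of the rotor, the parking hole at the front left, and the rotor well proud of the deck. Deck top at 0.100 and head top at 0.145 agree with the given sizes. Next I refine the pose.

Run:
```python
import pickle;from h import *
np.set_printoptions(precision=4,suppress=True)
s,d=pickle.load(open("d0.pkl","rb"))
for n,box in(("top",(300,140,425,265)),("scene",(325,170,470,310))):
    im=d[n];C=cloud(im);f=im["frame"].astype(int)
    x0,y0,x1,y1=box;P=C[y0:y1,x0:x1].reshape(-1,3);c=f[y0:y1,x0:x1].reshape(-1,3)
    ok=im["range_z"][y0:y1,x0:x1].ravel()>0
    dk=ok&(abs(P[:,2]-.100)<.004)
    (cx,cy),wh,a=cv2.minAreaRect(P[dk][:,:2].astype(np.float32)*1000);print(n,"deckz",np.median(P[dk,2]),cx,cy,wh,a)
    red=ok&(c[:,2]>110)&(c[:,1]<80)&(c[:,0]<80)&(P[:,1]>-.06)&(P[:,2]>.112)&(P[:,1]<-.01)&(P[:,0]<.62)&(P[:,0]>.57)
    print("head",red.sum(),P[red].min(0),P[red].max(0),(P[red].min(0)+P[red].max(0))/2)
    w=ok&(P[:,2]>.122)&(P[:,2]<.136)&(c.min(1)>100)
    if 1:
        (rx,ry),rr=cv2.minEnclosingCircle(P[w][:,:2].astype(np.float32)*1000);print("rotor",rx,ry,rr,np.median(P[w,2]))
    v,u=np.mgrid[:480,:640];
    g=cv2.cvtColor(im["frame"],6)
    hb=(328,238,341,252) if n=="top" else (338,238,358,254)
    m=np.zeros_like(g,bool);m[hb[1]:hb[3],hb[0]:hb[2]]=g[hb[1]:hb[3],hb[0]:hb[2]]<70
    print("park",m.sum(),pix2plane(im,u[m].mean(),v[m].mean(),.1))
    # shaft: collar centre via model
for yaw in np.radians([5,6,7,8]):
    o=np.array([.607,-.1095]);Rm=np.array([[np.cos(yaw),-np.sin(yaw)],[np.sin(yaw),np.cos(yaw)]])
    print(np.degrees(yaw),"lock",o+Rm@[0,.074],"park",o+Rm@[-.078,.07])
```

```text
top deckz 0.0989971404085902 607.2064819335938 -110.1819076538086 (190.5583038330078, 180.6918182373047) 6.857295036315918
head 112 [ 0.5874 -0.0442  0.1155] [ 0.6057 -0.0259  0.1492] [ 0.5965 -0.0351  0.1323]
rotor 606.9606323242188 -109.81327056884766 54.963871002197266 0.12777549524209508
park 40 [ 0.5197 -0.0487  0.1   ]
scene deckz 0.1002205640581888 605.0 -80.18780517578125 (194.42874145507812, 238.08070373535156) 6.788203716278076
head 193 [ 0.5878 -0.0464  0.1152] [ 0.6077 -0.0264  0.1475] [ 0.5977 -0.0364  0.1313]
rotor 608.0238037109375 -108.01813507080078 56.771697998046875 0.12901182882247741
park 1 [ 0.5211 -0.0453  0.1   ]
5.0 lock [ 0.6006 -0.0358] park [ 0.5232 -0.0466]
6.000000000000001 lock [ 0.5993 -0.0359] park [ 0.5221 -0.048 ]
7.0 lock [ 0.598  -0.0361] park [ 0.5211 -0.0495]
8.0 lock [ 0.5967 -0.0362] park [ 0.52  -0.051]
```

```bash
cat >> h.py <<'E'
def go(s,p,yaw_y):
    "shift [mm] and turn [deg] in tool axes to reach world p with tool z down, tool y at yaw_y degrees"
    T=T_tool(s);a=np.radians(yaw_y);y=np.array([np.cos(a),np.sin(a),0]);z=np.array([0,0,-1.]);x=np.cross(y,z)
    d=T[:3,:3].T@(np.array(p)-T[:3,3]);r=R.from_matrix(T[:3,:3].T@np.stack([x,y,z],1)).as_rotvec(degrees=True)
    print("shift mm",np.round(d*1000,1),"turn",np.round(r,2))
E
python3 - <<'E'
from h import *;from rig import manip
go(manip.get_state(),[.598,-.0365,.20],6.85)
E
```

```text
shift mm [-553.5 -345.2   31. ] turn [-8.000e-02  3.000e-02  5.715e+01]
```

```bash
python3 -m crank '[[-0.040,-0.025,0,0,0,4],[-0.080,-0.050,0,0,0,8],[-0.125,-0.078,0,0,0,13],[-0.170,-0.106,0,0,0,18],[-0.215,-0.134,0,0,0,22.5],[-0.260,-0.162,0,0,0,27],[-0.305,-0.190,0,0,0,31.5],[-0.350,-0.218,0,0,0,36],[-0.395,-0.246,0,0,0,41],[-0.440,-0.274,0,0,0,46],[-0.480,-0.299,0,0,0,50],[-0.515,-0.321,0.010,0,0,53.5],[-0.540,-0.337,0.020,0,0,56],[-0.5535,-0.3452,0.031,0,0,57.15],[-0.5535,-0.3452,0.031,0,0,57.15],[-0.5535,-0.3452,0.031,0,0,57.15],[-0.5535,-0.3452,0.031,0,0,57.15]]' 1 30
python3 - <<'E'
from h import *;from rig import manip,viewer
np.set_printoptions(precision=4,suppress=True)
s=manip.get_state();im=viewer.get_image("wrist");cv2.imwrite("pics/w1.png",im["frame"])
go(s,[.598,-.0365,.111],6.85)
C=cloud(im,s);f=im["frame"].astype(int);P=C.reshape(-1,3);c=f.reshape(-1,3)
ok=(im["range_z"].ravel()>0)
red=ok&(c[:,2]>110)&(c[:,1]<80)&(c[:,0]<80)&(abs(P[:,0]-.598)<.03)&(abs(P[:,1]+.0365)<.03)&(P[:,2]>.112)
print("head",red.sum(),P[red].min(0),P[red].max(0))
t=red&(P[:,2]>.141);print("top",t.sum(),P[t].mean(0))
v,u=np.mgrid[:480,:640];g=cv2.cvtColor(im["frame"],6)
m=(g<75)&(abs(C[...,0]-.521)<.1)&(im["range_z"]>0)
w=ok&(P[:,2]>.118)&(P[:,2]<.138)&(c.min(1)>120)
(rx,ry),rr=cv2.minEnclosingCircle(P[w][:,:2].astype(np.float32)*1000);print("rotor",rx,ry,rr,np.median(P[w,2]))
E
```

```text
clock: 2.28
position: [0.5977, -0.0353, 0.2007]
ee_rot: [0.0, 0.663, 0.749, -0.0]
contact_force: [0.2, -0.0, -1.0]
width: 0.085
shift mm [-1.1  0.1 89.7] turn [-0.    0.05  0.08]
head 1103 [ 0.5874 -0.0564  0.1153] [ 0.6087 -0.0258  0.1481]
top 922 [ 0.5977 -0.0361  0.1455]
rotor 699.41015625 -110.13592529296875 147.3067626953125 0.12945388875552294
```

View pics/w1.png

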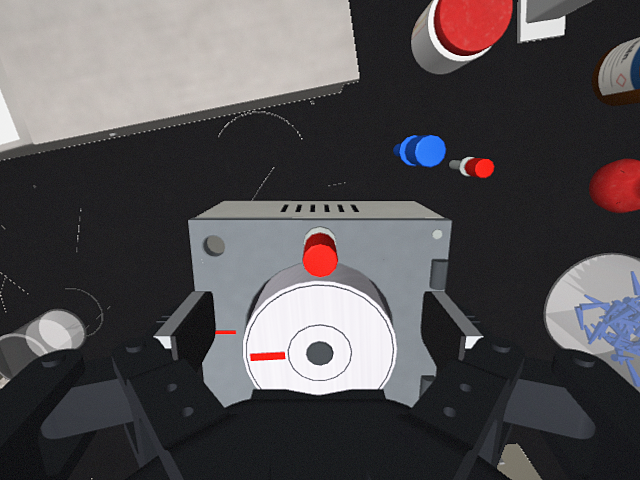

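The wrist view confirms the pin head between the fingers (head top at 0.1455, within 1 mm). The parking hole is at (214,245). Descend and grip.

```bash
python3 -m crank '[[-0.001,0,0.03,0,0,0],[-0.001,0,0.06,0,0,0],[-0.001,0,0.08,0,0,0],[-0.001,0,0.0895,0,0,0],[-0.001,0,0.0895,0,0,0]]' 1 30 && python3 -m crank '[[0,0,0,0,0,0],[0,0,0,0,0,0],[0,0,0,0,0,0],[0,0,0,0,0,0],[0,0,0,0,0,0],[0,0,0,0,0,0],[0,0,0,0,0,0],[0,0,0,0,0,0]]' 0 30
```

```text
clock: 2.95
position: [0.5978, -0.0362, 0.1112]
ee_rot: [0.0, 0.663, 0.749, -0.0]
contact_force: [0.5, 0.8, -0.8]
width: 0.0854
clock: 3.95
position: [0.5981, -0.0362, 0.1117]
ee_rot: [0.001, 0.663, 0.749, -0.0]
contact_force: [-0.6, 0.4, 5.3]
width: 0.0213
```

```bash
python3 -m crank '[[0,0,-0.005,0,0,0],[0,0,-0.012,0,0,0],[0,0,-0.022,0,0,0],[0,0,-0.034,0,0,0],[0,0,-0.046,0,0,0],[0,0,-0.058,0,0,0],[0,0,-0.068,0,0,0],[0,0,-0.075,0,0,0],[0,0,-0.075,0,0,0]]'
python3 - <<'E'
from h import *;from rig import manip,viewer
np.set_printoptions(precision=4,suppress=True)
s=manip.get_state();print(s["contact_force"],s["width"]);go(s,[.521,-.050,.187],6.85)
for n in("wrist","scene","top"):
    im=viewer.get_image(n);cv2.imwrite(f"pics/{n}2.png",im["frame"])
    C=cloud(im,s);v,u=np.mgrid[:480,:640];g=cv2.cvtColor(im["frame"],6)
    c=im["frame"].astype(int)
    red=(c[...,2]>110)&(c[...,1]<80)&(c[...,0]<80)&(abs(C[...,0]-.598)<.03)&(abs(C[...,1]+.0365)<.03)&(C[...,2]>.15)
    if red.any(): print(n,"red",C[red].min(0),C[red].max(0),C[red].mean(0))
    if n=="wrist":
        # dark disc near park
        Q=np.linalg.inv(T_tool(s)@im["mount"])@[.521,-.05,.1,1];K=im["intrinsics"]
        pu,pv=K[0,0]*Q[0]/-Q[2]+K[0,2],K[1,2]+K[1,1]*Q[1]/Q[2]
        print("park expected pix",pu,pv)
        cir=cv2.HoughCircles(cv2.medianBlur(g,3)[int(pv)-30:int(pv)+30,int(pu)-30:int(pu)+30],cv2.HOUGH_GRADIENT,1,20,param1=60,param2=10,minRadius=6,maxRadius=18)
        print(cir)
        for q in (cir[0][:3] if cir is not None else []): print(pix2plane(im,q[0]+int(pu)-30,q[1]+int(pv)-30,.1,s))
E
```

```text
clock: 5.08
position: [0.5983, -0.0362, 0.1873]
ee_rot: [0.001, 0.663, 0.749, 0.0]
contact_force: [-1.0, -0.1, -0.5]
width: 0.0211
[-1.0155 -0.1124 -0.5161] 0.02105097309462541
shift mm [ -4.3 -78.4   0.2] turn [0.08 0.09 0.11]
wrist red [ 0.5865 -0.0476  0.1909] [ 0.6086 -0.0257  0.2233] [ 0.5967 -0.0334  0.2162]
park expected pix 206.95584759022756 249.63745465187984
[[[31.5 29.5 11.3]]]
[ 0.5213 -0.0491  0.1   ]
scene red [ 0.5798 -0.0461  0.1755] [ 0.6113 -0.0261  0.2199] [ 0.6003 -0.0394  0.2075]
```

View pics/wrist2.png

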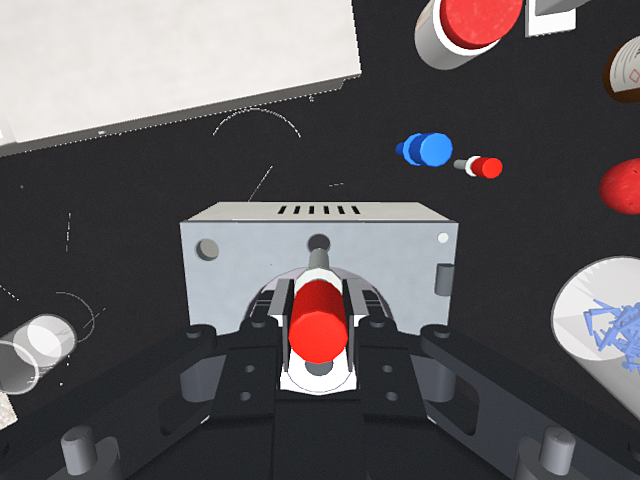

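Wrist view: the pin is held upright and out, the empty lock hole shows at (318,243) and the parking hole at (207,249), as predicted. Move over and start the insertion.

```bash
python3 -m crank '[[-0.0005,-0.010,0,0,0,0],[-0.001,-0.025,0,0,0,0],[-0.002,-0.042,0,0,0,0],[-0.003,-0.058,0,0,0,0],[-0.004,-0.070,0,0,0,0],[-0.004,-0.078,0,0,0,0],[-0.004,-0.078,0,0,0,0],[-0.004,-0.078,0,0,0,0]]'
python3 - <<'E'
from h import *;from rig import manip,viewer
np.set_printoptions(precision=4,suppress=True)
s=manip.get_state()
im=viewer.get_image("scene");K=im["intrinsics"];W=np.linalg.inv(im["world_from_camera"])
Q=W@[.521,-.05,.11,1];u=int(K[0,0]*Q[0]/-Q[2]+K[0,2]);v=int(K[1,2]+K[1,1]*Q[1]/Q[2]);print(u,v)
a=im["frame"][v-75:v+45,u-60:u+60]
im2=viewer.get_image("wrist");b=im2["frame"][150:400,180:430]
cv2.imwrite("pics/ins.png",cv2.hconcat([cv2.resize(a,(400,400),interpolation=2),cv2.resize(b,(400,400),interpolation=2)]))
go(s,[.521,-.050,.111],6.85)
E
```

```text
clock: 6.22
position: [0.5213, -0.0496, 0.1863]
ee_rot: [0.0, 0.663, 0.749, -0.0]
contact_force: [-0.1, 0.4, -0.4]
width: 0.021
346 244
shift mm [-0.3 -0.3 75.3] turn [0.01 0.06 0.11]
```

View pics/ins.png

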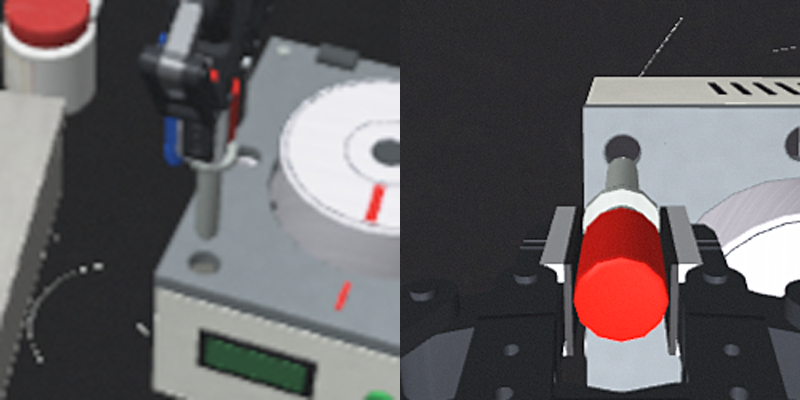

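The scene crop on the left shows the shaft hanging upright directly above the parking hole, and the wrist view on the right shows them in line. Lower it carefully.

```bash
python3 -m crank '[[0,0,0.008,0,0,0],[0,0,0.015,0,0,0],[0,0,0.021,0,0,0],[0,0,0.026,0,0,0],[0,0,0.030,0,0,0],[0,0,0.030,0,0,0]]'; python3 -m crank '[[0,0,0.006,0,0,0],[0,0,0.012,0,0,0],[0,0,0.018,0,0,0],[0,0,0.024,0,0,0],[0,0,0.030,0,0,0],[0,0,0.030,0,0,0]]'
```

```text
clock: 7.08
position: [0.5211, -0.0495, 0.1559]
ee_rot: [-0.0, 0.663, 0.749, -0.001]
contact_force: [-0.2, -0.2, -0.6]
width: 0.0214
clock: 7.82
position: [0.5206, -0.0495, 0.1253]
ee_rot: [-0.001, 0.663, 0.749, -0.001]
contact_force: [0.2, -1.0, -0.1]
width: 0.0209
```

```bash
python3 -m crank '[[0,0,0.005,0,0,0],[0,0,0.009,0,0,0],[0,0,0.0115,0,0,0],[0,0,0.013,0,0,0],[0,0,0.013,0,0,0]]'; python3 -m crank '[[0,0,0,0,0,0],[0,0,0,0,0,0],[0,0,0,0,0,0],[0,0,0,0,0,0],[0,0,0,0,0,0],[0,0,0,0,0,0]]' 1; python3 -m crank '[[0,0,-0.020,0,0,0],[0,0,-0.045,0,0,0],[0,0,-0.070,0,0,0],[0,0,-0.085,0,0,0],[0,0,-0.085,0,0,0]]'
python3 - <<'E'
from h import *;from rig import manip,viewer
np.set_printoptions(precision=4,suppress=True)
s=manip.get_state()
for n in("wrist","scene"):
    im=viewer.get_image(n);C=cloud(im,s);c=im["frame"].astype(int)
    if n=="wrist":cv2.imwrite("pics/w3.png",im["frame"])
    red=(c[...,2]>110)&(c[...,1]<80)&(c[...,0]<80)&(np.hypot(C[...,0]-.521,C[...,1]+.05)<.02)&(C[...,2]>.105)
    t=red&(C[...,2]>.140);print(n,red.sum(),C[red].min(0),C[red].max(0),np.median(C[t],0))
# rotor test pose: opposite... radius 40 points, centrifuge frame
a=np.radians(6.85)
for th in (180,):
    print(.607+.04*np.cos(a+np.radians(th)),-.11+.04*np.sin(a+np.radians(th)))
E
```

```text
clock: 8.45
position: [0.5206, -0.0495, 0.1122]
ee_rot: [-0.001, 0.663, 0.749, -0.001]
contact_force: [-0.2, -0.2, 0.6]
width: 0.0214
clock: 9.2
position: [0.5206, -0.0495, 0.1122]
ee_rot: [-0.001, 0.663, 0.749, -0.001]
contact_force: [-0.2, 1.0, 0.8]
width: 0.0855
clock: 9.82
position: [0.5214, -0.0495, 0.198]
ee_rot: [0.0, 0.663, 0.749, -0.0]
contact_force: [-0.2, 0.4, -0.1]
width: 0.0854
wrist 1151 [ 0.509  -0.0605  0.1184] [ 0.5304 -0.0391  0.1476] [ 0.5193 -0.0492  0.1455]
scene 213 [ 0.5098 -0.0595  0.1108] [ 0.5301 -0.0392  0.1471] [ 0.5191 -0.0501  0.1448]
0.5672855278771313 -0.11477081795941567
```

View pics/w3.png

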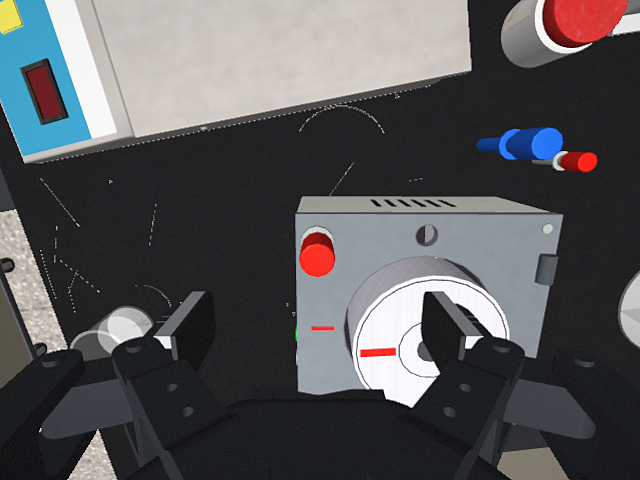

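Pin is home in the parking hole: head top at 0.1455, as it was in the lock hole, and the lock hole at (427,236) is empty. The red mark is still at the front. Now shut the fingers and hover over the rotor at 38 mm radius.

Run:
```python
from h import *;from rig import manip
go(manip.get_state(),[.5693,-.1145,.136],6.85)
```

```text
shift mm [-70.7  41.   60.3] turn [-0.19 -0.01  0.12]
```

```bash
python3 -m crank '[[-0.015,0.009,0,0,0,0],[-0.035,0.020,0,0,0,0],[-0.055,0.032,0,0,0,0],[-0.066,0.038,0,0,0,0],[-0.0707,0.041,0.01,0,0,0],[-0.0707,0.041,0.03,0,0,0],[-0.0707,0.041,0.045,0,0,0],[-0.0707,0.041,0.055,0,0,0],[-0.0707,0.041,0.060,0,0,0],[-0.0707,0.041,0.060,0,0,0],[-0.0707,0.041,0.060,0,0,0],[-0.0707,0.041,0.060,0,0,0]]' 0 30; python3 -m crank '[[0,0,0.0005,0,0,0],[0,0,0.001,0,0,0],[0,0,0.0015,0,0,0],[0,0,0.002,0,0,0],[0,0,0.0025,0,0,0],[0,0,0.003,0,0,0],[0,0,0.003,0,0,0]]'
python3 -c "
from rig import manip;s=manip.get_state();print(s['contact_force'],s['position'],s['moment'])"
```

```text
clock: 11.42
position: [0.5696, -0.1146, 0.1368]
ee_rot: [-0.001, 0.663, 0.749, -0.001]
contact_force: [-0.3, -0.6, -0.2]
width: 0.0001
clock: 12.3
position: [0.5696, -0.1146, 0.1338]
ee_rot: [-0.001, 0.663, 0.749, -0.001]
contact_force: [1.5, -0.9, 0.2]
width: 0.0001
[ 1.47031479 -0.92350703  0.17756464] [ 0.56958148 -0.11459179  0.13375881] [0.02299058 0.00224123 0.0271584 ]
```

```bash
for i in 1 2; do python3 -m crank '[[0,0,0.0005,0,0,0],[0,0,0.001,0,0,0],[0,0,0.0015,0,0,0],[0,0,0.0015,0,0,0]]'; done
```

```text
clock: 12.8
position: [0.5696, -0.1146, 0.1322]
ee_rot: [-0.001, 0.663, 0.749, -0.001]
contact_force: [0.3, 0.0, 0.6]
width: -0.0
clock: 13.3
position: [0.5695, -0.1146, 0.1307]
ee_rot: [-0.001, 0.663, 0.749, -0.001]
contact_force: [-0.5, -0.1, 0.8]
width: 0.0001
```

```bash
python3 -m crank '[[0,0,0.0005,0,0,0],[0,0,0.001,0,0,0],[0,0,0.001,0,0,0]]';python3 -m crank '[[0,0,0.0005,0,0,0],[0,0,0.001,0,0,0],[0,0,0.001,0,0,0]]'
```

```text
clock: 13.68
position: [0.5695, -0.1146, 0.1296]
ee_rot: [-0.001, 0.663, 0.749, -0.001]
contact_force: [-0.5, 0.2, 0.4]
width: 0.0003
clock: 14.05
position: [0.5695, -0.1146, 0.1287]
ee_rot: [-0.001, 0.663, 0.749, -0.001]
contact_force: [-0.3, -0.6, 0.4]
width: -0.0001
```

```bash
python3 -m crank '[[0,0,0.0005,0,0,0],[0,0,0.0007,0,0,0],[0,0,0.0007,0,0,0]]';python3 -m crank '[[0,0,0.0005,0,0,0],[0,0,0.0007,0,0,0],[0,0,0.0007,0,0,0]]'
```

```text
clock: 14.42
position: [0.5695, -0.1146, 0.1281]
ee_rot: [-0.001, 0.663, 0.749, -0.001]
contact_force: [0.2, -0.1, 2.6]
width: 0.0004
clock: 14.8
position: [0.5695, -0.1146, 0.1276]
ee_rot: [-0.001, 0.663, 0.749, -0.001]
contact_force: [-0.4, 0.7, 4.2]
width: 0.0002
```

Contact at about z = 0.1287. Press on to about 7.5 N.

```bash
python3 -m crank '[[0,0,0.0004,0,0,0],[0,0,0.0009,0,0,0],[0,0,0.0009,0,0,0]]'
python3 - <<'E'
from math import *
for k in range(5):
    p0=180+100*k; r=38
    print(p0,[ [round(r*(sin(radians(p0+5*i))-sin(radians(p0))),1),round(r*(cos(radians(p0+5*i))-cos(radians(p0))),1)] for i in range(1,21)])
E
```

```text
clock: 15.18
position: [0.5695, -0.1147, 0.1271]
ee_rot: [-0.001, 0.663, 0.749, -0.001]
contact_force: [-2.4, 0.1, 5.7]
width: -0.0
180 [[-3.3, 0.1], [-6.6, 0.6], [-9.8, 1.3], [-13.0, 2.3], [-16.1, 3.6], [-19.0, 5.1], [-21.8, 6.9], [-24.4, 8.9], [-26.9, 11.1], [-29.1, 13.6], [-31.1, 16.2], [-32.9, 19.0], [-34.4, 21.9], [-35.7, 25.0], [-36.7, 28.2], [-37.4, 31.4], [-37.9, 34.7], [-38.0, 38.0], [-37.9, 41.3], [-37.4, 44.6]]
280 [[0.7, 3.2], [1.7, 6.4], [3.0, 9.5], [4.5, 12.4], [6.3, 15.2], [8.3, 17.8], [10.6, 20.3], [13.0, 22.5], [15.6, 24.5], [18.4, 26.3], [21.4, 27.8], [24.4, 29.1], [27.6, 30.1], [30.8, 30.8], [34.1, 31.3], [37.4, 31.4], [40.7, 31.3], [44.0, 30.8], [47.3, 30.1], [50.4, 29.1]]
380 [[3.1, -1.3], [6.0, -2.8], [8.8, -4.6], [11.4, -6.6], [13.9, -8.8], [16.1, -11.3], [18.1, -13.9], [19.9, -16.7], [21.4, -19.6], [22.7, -22.7], [23.7, -25.9], [24.4, -29.1], [24.9, -32.4], [25.0, -35.7], [24.9, -39.0], [24.4, -42.3], [23.7, -45.5], [22.7, -48.7], [21.4, -51.8], [19.9, -54.7]]
480 [[-1.8, -2.8], [-3.8, -5.4], [-6.0, -7.9], [-8.5, -10.1], [-11.1, -12.1], [-13.9, -13.9], [-16.8, -15.4], [-19.9, -16.7], [-23.1, -17.7], [-26.3, -18.4], [-29.6, -18.9], [-32.9, -19.0], [-36.2, -18.9], [-39.5, -18.4], [-42.7, -17.7], [-45.9, -16.7], [-49.0, -15.4], [-51.9, -13.9], [-54.7, -12.1], [-57.3, -10.1]]
580 [[-2.4, 2.2], [-4.7, 4.7], [-6.7, 7.3], [-8.5, 10.1], [-10.0, 13.1], [-11.3, 16.1], [-12.3, 19.3], [-13.0, 22.5], [-13.4, 25.8], [-13.6, 29.1], [-13.4, 32.4], [-13.0, 35.7], [-12.3, 38.9], [-11.3, 42.1], [-10.0, 45.2], [-8.5, 48.1], [-6.7, 50.9], [-4.7, 53.5], [-2.4, 56.0], [0.0, 58.2]]
```

```bash
python3 -m crank '[[0,0,0.0009,0,0,0],[-0.0033,0.0001,0.0009,0,0,0],[-0.0066,0.0006,0.0009,0,0,0],[-0.0098,0.0013,0.0009,0,0,0],[-0.013,0.0023,0.0009,0,0,0],[-0.0161,0.0036,0.0009,0,0,0],[-0.019,0.0051,0.0009,0,0,0]]'
python3 - <<'E'
from h import *;from rig import manip,viewer
np.set_printoptions(precision=4,suppress=True)
s=manip.get_state();print(s["contact_force"])
go(s,[.607-.038*np.cos(np.radians(36.85)),-.11-.038*np.sin(np.radians(36.85)),.1267],6.85)
im=viewer.get_image("top");C=cloud(im);c=im["frame"].astype(int)
red=(c[...,2]>130)&(c[...,1]<90)&(c[...,0]<90)&(np.hypot(C[...,0]-.607,C[...,1]+.11)<.05)&(C[...,2]>.115)
p=C[red].mean(0)-[.607,-.11,0];print(red.sum(),"mark angle",np.degrees(np.arctan2(-p[1],-p[0]))-6.85)
E
```

```text
clock: 16.05
position: [0.5765, -0.1319, 0.1266]
ee_rot: [-0.002, 0.663, 0.749, -0.001]
contact_force: [-2.4, 3.3, 7.5]
width: 0.0001
[-2.4295  3.2628  7.4919]
shift mm [-0.9  0.  -0.1] turn [-0.16 -0.09  0.11]
0 mark angle nan<stdin>:7: RuntimeWarning: Mean of empty slice.
  ret = um.true_divide(
```

```bash
cat > mark.py <<'E'
from h import *;from rig import manip,viewer
import sys
s=manip.get_state();print("F",np.round(s["contact_force"],1),"M",np.round(s["moment"],3))
p=T_tool(s)[:2,3]-[.607,-.11];print("tip r,ang",np.hypot(*p),np.degrees(np.arctan2(p[1],p[0]))-6.85)
for n in("scene","top","wrist"):
    im=viewer.get_image(n);C=cloud(im,s);c=im["frame"].astype(int);cv2.imwrite(f"pics/m_{n}_{sys.argv[1]}.png",im["frame"])
    red=(c[...,2]>110)&(c[...,1]<90)&(c[...,0]<90)&(np.hypot(C[...,0]-.607,C[...,1]+.11)<.05)&(C[...,2]>.115)
    if red.sum()>3:
        p=C[red].mean(0)-[.607,-.11,0];print(n,red.sum(),"r",np.hypot(p[0],p[1]),"mark",np.degrees(np.arctan2(-p[1],-p[0]))-6.85)
E
python3 mark.py 1
```

```text
F [-2.3  2.2  7.1] M [0.377 0.431 0.046]
tip r,ang 0.037536166110274785 -150.23667569927397
scene 6 r 0.044573068807084774 mark 26.622277662472648
wrist 120 r 0.027371465501720184 mark 26.187743089861705
```

It is turning (mark 4° → 26°). Continue at slightly higher pressure.

Run:
```python
from math import *
for p0 in (210,305,400,495,590):
    r=38
    print(p0,[ [round(r*(sin(radians(p0+5*i))-sin(radians(p0))),1),round(r*(cos(radians(p0+5*i))-cos(radians(p0))),1)] for i in range(1,20)])
```

```text
210 [[-2.8, 1.8], [-5.4, 3.8], [-7.9, 6.0], [-10.1, 8.5], [-12.1, 11.1], [-13.9, 13.9], [-15.4, 16.8], [-16.7, 19.9], [-17.7, 23.1], [-18.4, 26.3], [-18.9, 29.6], [-19.0, 32.9], [-18.9, 36.2], [-18.4, 39.5], [-17.7, 42.7], [-16.7, 45.9], [-15.4, 49.0], [-13.9, 51.9], [-12.1, 54.7]]
305 [[2.0, 2.6], [4.3, 5.1], [6.7, 7.3], [9.3, 9.3], [12.1, 11.1], [15.1, 12.6], [18.1, 13.9], [21.3, 14.9], [24.5, 15.6], [27.8, 16.1], [31.1, 16.2], [34.4, 16.1], [37.7, 15.6], [41.0, 14.9], [44.1, 13.9], [47.2, 12.6], [50.1, 11.1], [52.9, 9.3], [55.6, 7.3]]
400 [[2.4, -2.2], [4.7, -4.7], [6.7, -7.3], [8.5, -10.1], [10.0, -13.1], [11.3, -16.1], [12.3, -19.3], [13.0, -22.5], [13.4, -25.8], [13.6, -29.1], [13.4, -32.4], [13.0, -35.7], [12.3, -38.9], [11.3, -42.1], [10.0, -45.2], [8.5, -48.1], [6.7, -50.9], [4.7, -53.5], [2.4, -56.0]]
495 [[-2.4, -2.2], [-5.1, -4.3], [-7.9, -6.0], [-10.8, -7.6], [-13.9, -8.8], [-17.0, -9.8], [-20.3, -10.6], [-23.6, -11.0], [-26.9, -11.1], [-30.2, -11.0], [-33.5, -10.6], [-36.7, -9.8], [-39.9, -8.8], [-42.9, -7.6], [-45.9, -6.0], [-48.7, -4.3], [-51.3, -2.2], [-53.7, 0.0], [-56.0, 2.4]]
590 [[-2.0, 2.6], [-3.8, 5.4], [-5.3, 8.4], [-6.6, 11.4], [-7.6, 14.6], [-8.3, 17.8], [-8.7, 21.1], [-8.9, 24.4], [-8.7, 27.7], [-8.3, 31.0], [-7.6, 34.3], [-6.6, 37.4], [-5.3, 40.5], [-3.8, 43.4], [-2.0, 46.2], [0.0, 48.9], [2.2, 51.3], [4.7, 53.5], [7.3, 55.6]]
```

```bash
python3 -m crank '[[-0.0028,0.0018,0.0005,0,0,0],[-0.0054,0.0038,0.0005,0,0,0],[-0.0079,0.006,0.0005,0,0,0],[-0.0101,0.0085,0.0005,0,0,0],[-0.0121,0.0111,0.0005,0,0,0],[-0.0139,0.0139,0.0005,0,0,0],[-0.0154,0.0168,0.0005,0,0,0],[-0.0167,0.0199,0.0005,0,0,0],[-0.0177,0.0231,0.0005,0,0,0],[-0.0184,0.0263,0.0005,0,0,0]]'; python3 mark.py 2
```

```text
clock: 17.5
position: [0.6042, -0.1474, 0.1265]
ee_rot: [-0.002, 0.663, 0.749, -0.001]
contact_force: [-3.5, 0.1, 5.6]
width: -0.0001
F [-3.5  0.1  5.6] M [0.033 0.606 0.051]
tip r,ang 0.03752520714304864 -101.17274226774275
scene 22 r 0.038281386684417794 mark 66.09013136621697
wrist 246 r 0.02597193670403026 mark 58.870882216885114
```

Force eased to 5.6 N, so it may be slipping a little. Press about 0.5 mm more and go on.

```bash
cat > tab.py <<'E'
import sys
from math import *
p0=float(sys.argv[1]);r=38
print([[round(r*(sin(radians(p0+5*i))-sin(radians(p0))),1),round(r*(cos(radians(p0+5*i))-cos(radians(p0))),1)] for i in range(1,21)])
E
python3 tab.py 259
```

```text
[[-0.5, 3.3], [-0.7, 6.6], [-0.6, 9.9], [-0.2, 13.2], [0.4, 16.4], [1.4, 19.6], [2.6, 22.7], [4.1, 25.7], [5.8, 28.5], [7.8, 31.2], [10.0, 33.6], [12.4, 35.9], [15.0, 38.0], [17.7, 39.8], [20.6, 41.4], [23.7, 42.7], [26.8, 43.8], [30.1, 44.6], [33.3, 45.0], [36.6, 45.2]]
```

```bash
python3 -m crank '[[-0.0005,0.0033,0.001,0,0,0],[-0.0007,0.0066,0.001,0,0,0],[-0.0006,0.0099,0.001,0,0,0],[-0.0002,0.0132,0.001,0,0,0],[0.0004,0.0164,0.001,0,0,0],[0.0014,0.0196,0.001,0,0,0],[0.0026,0.0227,0.001,0,0,0],[0.0041,0.0257,0.001,0,0,0],[0.0058,0.0285,0.001,0,0,0],[0.0078,0.0312,0.001,0,0,0]]'; python3 mark.py 3; python3 tab.py 307
```

```text
clock: 18.9
position: [0.6345, -0.1372, 0.1264]
ee_rot: [-0.0, 0.663, 0.749, -0.002]
contact_force: [-1.6, -2.1, 7.3]
width: 0.0002
F [-1.6 -2.1  7.3] M [-0.383  0.519  0.018]
tip r,ang 0.038721724102236094 -51.51396272608202
scene 17 r 0.038218866523572946 mark 105.3032690596882
wrist 213 r 0.0262788916173758 mark 105.98056059844221
[[2.1, 2.6], [4.4, 4.9], [7.0, 7.1], [9.7, 9.0], [12.5, 10.7], [15.5, 12.1], [18.6, 13.3], [21.8, 14.2], [25.1, 14.8], [28.4, 15.1], [31.7, 15.1], [35.0, 14.8], [38.2, 14.3], [41.5, 13.5], [44.6, 12.4], [47.6, 11.0], [50.5, 9.4], [53.2, 7.5], [55.8, 5.4], [58.1, 3.0]]
```

```bash
python3 -m crank '[[0.0021,0.0026,0.001,0,0,0],[0.0044,0.0049,0.001,0,0,0],[0.007,0.0071,0.001,0,0,0],[0.0097,0.009,0.001,0,0,0],[0.0125,0.0107,0.001,0,0,0],[0.0155,0.0121,0.001,0,0,0],[0.0186,0.0133,0.001,0,0,0],[0.0218,0.0142,0.001,0,0,0],[0.0251,0.0148,0.001,0,0,0],[0.0284,0.0151,0.001,0,0,0],[0.0317,0.0151,0.001,0,0,0],[0.035,0.0148,0.001,0,0,0]]'; python3 mark.py 4; python3 tab.py 368
```

```text
clock: 20.55
position: [0.647, -0.1023, 0.1266]
ee_rot: [0.003, 0.663, 0.749, -0.002]
contact_force: [0.5, -3.3, 6.7]
width: 0.0003
F [ 0.5 -3.3  6.7] M [-0.587 -0.015  0.093]
tip r,ang 0.04077478389089623 4.095269644311967
scene 17 r 0.03883102007180991 mark 149.99105229377713
[[3.3, -0.6], [6.5, -1.5], [9.6, -2.7], [12.6, -4.1], [15.4, -5.8], [18.1, -7.7], [20.6, -9.8], [23.0, -12.2], [25.1, -14.8], [26.9, -17.5], [28.6, -20.4], [29.9, -23.4], [31.1, -26.5], [31.9, -29.7], [32.4, -33.0], [32.7, -36.3], [32.7, -39.6], [32.3, -42.9], [31.7, -46.2], [30.9, -49.4]]
```

```bash
python3 -m crank '[[0.0033,-0.0006,0.0012,0,0,0],[0.0066,-0.0016,0.0012,0,0,0],[0.0097,-0.0030,0.0013,0,0,0],[0.0128,-0.0046,0.0013,0,0,0],[0.0157,-0.0065,0.0013,0,0,0],[0.0184,-0.0086,0.0013,0,0,0],[0.0210,-0.0110,0.0013,0,0,0],[0.0234,-0.0136,0.0013,0,0,0],[0.0256,-0.0163,0.0013,0,0,0],[0.0275,-0.0192,0.0013,0,0,0],[0.0292,-0.0222,0.0013,0,0,0],[0.0306,-0.0253,0.0013,0,0,0]]'; python3 mark.py 5; python3 tab.py 421
```

```text
clock: 22.2
position: [0.6215, -0.0752, 0.1268]
ee_rot: [0.006, 0.663, 0.749, 0.001]
contact_force: [3.4, -0.2, 6.2]
width: -0.0001
F [ 3.4 -0.2  6.2] M [-0.091 -0.585  0.005]
tip r,ang 0.0376982445160934 60.49223962687865
scene 18 r 0.037465346290920715 mark -170.2969023835799
[[1.5, -3.0], [2.7, -6.1], [3.6, -9.2], [4.3, -12.5], [4.7, -15.8], [4.8, -19.1], [4.6, -22.4], [4.1, -25.7], [3.3, -28.9], [2.2, -32.0], [0.9, -35.1], [-0.7, -38.0], [-2.5, -40.8], [-4.6, -43.4], [-6.8, -45.8], [-9.3, -48.0], [-12.0, -49.9], [-14.8, -51.7], [-17.8, -53.1], [-20.9, -54.4]]
```

```bash
python3 -c "
from h import *;from rig import manip
go(manip.get_state(),[.6215,-.0752,.1263],6.85)"
```

```text
shift mm [-0.2  0.5  0.4] turn [0.46 0.42 0.17]
```

```bash
cat > arc.py <<'E'
import sys
from h import *;from rig import manip
zt=float(sys.argv[1]);n=int(sys.argv[2]);st=float(sys.argv[3]);s=manip.get_state();T=T_tool(s);c=np.array([.607,-.11])
a0=np.arctan2(*(T[:2,3]-c)[::-1])
for i in range(1,n+1):
    a=a0+np.radians(st*i);p=[*(c+.038*np.array([np.cos(a),np.sin(a)])),zt]
    print(np.round(T[:3,:3].T@(np.array(p)-T[:3,3])*1000,1).tolist(),end=" ")
E
python3 arc.py .1254 14 5
```

```text
[1.8, -2.8, 1.3] [3.0, -5.9, 1.3] [3.9, -9.1, 1.2] [4.6, -12.3, 1.2] [5.0, -15.6, 1.2] [5.0, -18.9, 1.1] [4.8, -22.2, 1.1] [4.3, -25.5, 1.1] [3.5, -28.7, 1.1] [2.5, -31.9, 1.1] [1.1, -34.9, 1.0] [-0.4, -37.8, 1.0] [-2.3, -40.6, 1.0] [-4.4, -43.2, 1.0]
```

```bash
python3 -m crank '[[0.0018,-0.0028,0.0013,0.2,0.2,0.1],[0.003,-0.0059,0.0013,0.4,0.4,0.1],[0.0039,-0.0091,0.0012,0.4,0.4,0.1],[0.0046,-0.0123,0.0012,0.4,0.4,0.1],[0.005,-0.0156,0.0012,0.4,0.4,0.1],[0.005,-0.0189,0.0011,0.4,0.4,0.1],[0.0048,-0.0222,0.0011,0.4,0.4,0.1],[0.0043,-0.0255,0.0011,0.4,0.4,0.1],[0.0035,-0.0287,0.0011,0.4,0.4,0.1],[0.0025,-0.0319,0.0011,0.4,0.4,0.1]]'; python3 mark.py 6; python3 arc.py .1254 14 5
```

```text
clock: 23.6
position: [0.5923, -0.0764, 0.1268]
ee_rot: [0.003, 0.663, 0.748, 0.003]
contact_force: [3.6, 1.3, 6.5]
width: 0.0
F [3.6 1.3 6.5] M [ 0.233 -0.543  0.02 ]
tip r,ang 0.03667989707890913 106.7741509375245
scene 15 r 0.037233499761554184 mark -137.68555420641275
wrist 514 r 0.038863530806522315 mark -133.4828484657726
[0.1, -3.5, 1.3] [-1.3, -6.5, 1.3] [-3.0, -9.4, 1.3] [-4.9, -12.1, 1.2] [-7.0, -14.6, 1.2] [-9.3, -17.0, 1.2] [-11.9, -19.1, 1.2] [-14.6, -21.0, 1.2] [-17.5, -22.7, 1.2] [-20.5, -24.1, 1.2] [-23.6, -25.2, 1.2] [-26.8, -26.1, 1.2] [-30.1, -26.6, 1.2] [-33.4, -26.9, 1.2]
```

Some slip remains (tip 46°, rotor about 35°). Press a little more, to about 8 N.

```bash
python3 -m crank '[[0.0001,-0.0035,0.0018,0.2,0,0],[-0.0013,-0.0065,0.0018,0.2,0,0],[-0.003,-0.0094,0.0018,0.2,0,0],[-0.0049,-0.0121,0.0018,0.2,0,0],[-0.007,-0.0146,0.0018,0.2,0,0],[-0.0093,-0.017,0.0018,0.2,0,0],[-0.0119,-0.0191,0.0018,0.2,0,0],[-0.0146,-0.021,0.0018,0.2,0,0],[-0.0175,-0.0227,0.0018,0.2,0,0],[-0.0205,-0.0241,0.0018,0.2,0,0],[-0.0236,-0.0252,0.0018,0.2,0,0],[-0.0268,-0.0261,0.0018,0.2,0,0]]'; python3 mark.py 7; python3 arc.py .125 14 5
```

```text
clock: 25.25
position: [0.5712, -0.1055, 0.1261]
ee_rot: [0.003, 0.663, 0.748, 0.003]
contact_force: [1.1, 3.4, 8.1]
width: -0.0
F [1.1 3.4 8.1] M [ 0.575 -0.125 -0.004]
tip r,ang 0.036103019152854944 165.96246158399387
scene 5 r 0.044052990618628836 mark -97.04140383673212
wrist 744 r 0.03704101595632778 mark -94.91598507713931
[-2.8, -2.5, 1.1] [-6.1, -2.8, 1.1] [-9.4, -2.9, 1.1] [-12.7, -2.6, 1.1] [-16.0, -2.1, 1.1] [-19.2, -1.3, 1.1] [-22.4, -0.2, 1.1] [-25.4, 1.1, 1.2] [-28.3, 2.7, 1.2] [-31.0, 4.6, 1.2] [-33.6, 6.7, 1.2] [-36.0, 9.0, 1.2] [-38.2, 11.5, 1.3] [-40.1, 14.2, 1.3]
```

```bash
sed -i 's/\.038\*np/.042*np/' arc.py; python3 arc.py .1248 18 4
```

```text
[-1.5, -6.3, 1.3] [-4.4, -6.7, 1.3] [-7.3, -6.9, 1.3] [-10.3, -6.9, 1.3] [-13.2, -6.6, 1.3] [-16.1, -6.2, 1.3] [-18.9, -5.5, 1.3] [-21.8, -4.7, 1.3] [-24.5, -3.7, 1.3] [-27.2, -2.5, 1.3] [-29.7, -1.1, 1.3] [-32.2, 0.5, 1.4] [-34.6, 2.3, 1.4] [-36.8, 4.2, 1.4] [-38.9, 6.2, 1.4] [-40.8, 8.4, 1.4] [-42.6, 10.8, 1.5] [-44.2, 13.2, 1.5]
```

```bash
python3 -m crank '[[-0.0022,-0.002,0.0013,0.1,0,0],[-0.0047,-0.0035,0.0013,0.2,-0.2,0],[-0.0074,-0.005,0.0013,0.2,-0.2,0],[-0.0103,-0.006,0.0013,0.2,-0.2,0],[-0.0132,-0.0064,0.0013,0.2,-0.2,0],[-0.0161,-0.0062,0.0013,0.2,-0.2,0],[-0.0189,-0.0055,0.0013,0.2,-0.2,0],[-0.0218,-0.0047,0.0013,0.2,-0.2,0],[-0.0245,-0.0037,0.0013,0.2,-0.2,0],[-0.0272,-0.0025,0.0013,0.2,-0.2,0],[-0.0297,-0.0011,0.0013,0.2,-0.2,0],[-0.0322,0.0005,0.0014,0.2,-0.2,0],[-0.0346,0.0023,0.0014,0.2,-0.2,0],[-0.0368,0.0042,0.0014,0.2,-0.2,0],[-0.0389,0.0062,0.0014,0.2,-0.2,0]]'; python3 mark.py 8; python3 arc.py .125 18 4; python3 -c "
from h import *;from rig import manip
go(manip.get_state(),manip.get_state()['position'],6.85)"
```

```text
clock: 27.28
position: [0.5818, -0.1432, 0.1257]
ee_rot: [0.003, 0.664, 0.748, 0.001]
contact_force: [-1.8, 0.8, 9.2]
width: 0.0001
F [-1.8  0.8  9.2] M [0.392 0.543 0.079]
tip r,ang 0.04167244935605618 -134.03198867691992
scene 16 r 0.036616434902370466 mark -50.95430992695064
top 20 r 0.0382026338609625 mark -48.552198266407544
wrist 901 r 0.037629019315446204 mark -47.950466645993046
[-2.1, 2.0, 0.8] [-3.9, 4.3, 0.9] [-5.5, 6.8, 0.9] [-7.0, 9.3, 0.9] [-8.2, 12.0, 0.9] [-9.3, 14.7, 0.9] [-10.2, 17.5, 1.0] [-10.9, 20.3, 1.0] [-11.3, 23.2, 1.0] [-11.6, 26.2, 1.0] [-11.7, 29.1, 1.0] [-11.6, 32.0, 1.1] [-11.2, 34.9, 1.1] [-10.7, 37.8, 1.1] [-9.9, 40.6, 1.1] [-9.0, 43.4, 1.1] [-7.9, 46.1, 1.1] [-6.6, 48.8, 1.1] shift mm [0. 0. 0.] turn [0.36 0.27 0.01]
```

```bash
python3 -m crank '[[-0.0021,0.002,0.0008,0.2,0.1,0],[-0.0039,0.0043,0.0009,0.3,0.2,0],[-0.0055,0.0068,0.0009,0.3,0.2,0],[-0.007,0.0093,0.0009,0.3,0.2,0],[-0.0082,0.012,0.0009,0.3,0.2,0],[-0.0093,0.0147,0.0009,0.3,0.2,0],[-0.0102,0.0175,0.0009,0.3,0.2,0],[-0.0109,0.0203,0.001,0.3,0.2,0],[-0.0113,0.0232,0.001,0.3,0.2,0],[-0.0116,0.0262,0.001,0.3,0.2,0],[-0.0117,0.0291,0.001,0.3,0.2,0],[-0.0116,0.032,0.001,0.3,0.2,0],[-0.0112,0.0349,0.001,0.3,0.2,0],[-0.0107,0.0378,0.0011,0.3,0.2,0],[-0.0099,0.0406,0.0011,0.3,0.2,0],[-0.009,0.0434,0.0011,0.3,0.2,0],[-0.0079,0.0461,0.0011,0.3,0.2,0]]'; python3 mark.py 9; python3 arc.py .125 18 4
```

```text
clock: 29.55
position: [0.6288, -0.1469, 0.1261]
ee_rot: [0.002, 0.663, 0.748, -0.001]
contact_force: [-3.2, -2.0, 7.8]
width: -0.0004
F [-3.2 -2.   7.8] M [-0.295  0.512  0.015]
tip r,ang 0.042815507366771484 -66.29436296725174
scene 22 r 0.03615023596938939 mark 9.550964211084048
wrist 780 r 0.03710837477964481 mark 9.987895897401971
[2.1, 2.3, 1.1] [3.5, 4.8, 1.1] [5.2, 7.2, 1.1] [7.0, 9.5, 1.1] [9.0, 11.7, 1.1] [11.1, 13.7, 1.1] [13.3, 15.6, 1.1] [15.7, 17.3, 1.0] [18.2, 18.9, 1.0] [20.8, 20.2, 1.0] [23.5, 21.4, 1.0] [26.3, 22.4, 1.0] [29.1, 23.2, 1.0] [31.9, 23.8, 1.0] [34.8, 24.2, 1.0] [37.8, 24.4, 1.0] [40.7, 24.4, 1.0] [43.6, 24.2, 1.0]
```

```bash
python3 -m crank '[[0.0021,0.0023,0.0012,0.1,0,0],[0.0035,0.0048,0.0012,0.1,0,0],[0.0052,0.0072,0.0012,0.1,0,0],[0.007,0.0095,0.0012,0.1,0,0],[0.009,0.0117,0.0012,0.1,0,0],[0.0111,0.0137,0.0012,0.1,0,0],[0.0133,0.0156,0.0012,0.1,0,0],[0.0157,0.0173,0.0011,0.1,0,0],[0.0182,0.0189,0.0011,0.1,0,0],[0.0208,0.0202,0.0011,0.1,0,0],[0.0235,0.0214,0.0011,0.1,0,0],[0.0263,0.0224,0.0011,0.1,0,0],[0.0291,0.0232,0.0011,0.1,0,0],[0.0319,0.0238,0.0011,0.1,0,0],[0.0348,0.0242,0.0011,0.1,0,0]]'; python3 mark.py 10
```

```text
clock: 31.58
position: [0.6504, -0.1111, 0.1263]
ee_rot: [0.004, 0.663, 0.748, -0.001]
contact_force: [0.3, -4.0, 7.0]
width: 0.0003
F [ 0.3 -4.   7. ] M [-0.553  0.17   0.059]
tip r,ang 0.043375667781290525 -8.334820399927956
scene 16 r 0.037048108124612476 mark 59.97785289983981
top 19 r 0.036618027480231664 mark 57.56172614859512
wrist 141 r 0.024592031783996045 mark 58.60135737427621
```

Total is about 415°. Lift off, back away and make the final check.

```bash
python3 -m crank '[[0,0,-0.004,0,0,0],[0,0,-0.02,0,0,0],[0,0,-0.05,0,0,0],[0,0,-0.09,0,0,0],[0,-0.03,-0.12,0,0,0],[0,-0.08,-0.13,0,0,0],[0,-0.13,-0.13,0,0,0],[0,-0.18,-0.13,0,0,0],[0,-0.22,-0.13,0,0,0],[0,-0.22,-0.13,0,0,0],[0,-0.22,-0.13,0,0,0],[0,-0.22,-0.13,0,0,0]]'; python3 mark.py 11
python3 - <<'E'
from h import *;from rig import viewer
np.set_printoptions(precision=4,suppress=True)
im=viewer.get_image("scene");C=cloud(im);c=im["frame"].astype(int)
red=(c[...,2]>110)&(c[...,1]<80)&(c[...,0]<80)&(np.hypot(C[...,0]-.521,C[...,1]+.05)<.02)&(C[...,2]>.105)
t=red&(C[...,2]>.140);print(red.sum(),np.median(C[t],0))
cv2.imwrite("pics/final.png",im["frame"])
E
```

```text
clock: 33.22
position: [0.4326, -0.1364, 0.2557]
ee_rot: [0.004, 0.663, 0.749, -0.001]
contact_force: [0.6, -0.8, 0.1]
width: 0.0002
F [ 0.6 -0.8  0.1] M [-0.006 -0.035 -0.026]
tip r,ang 0.1763726028568163 -178.24093913710462
scene 17 r 0.0372444159470777 mark 60.62774045881118
top 23 r 0.036922418117843414 mark 57.28492378843075
wrist 182 r 0.037575647755021584 mark 59.725993618090506
219 [ 0.5183 -0.0501  0.1449]
```

View pics/final.png

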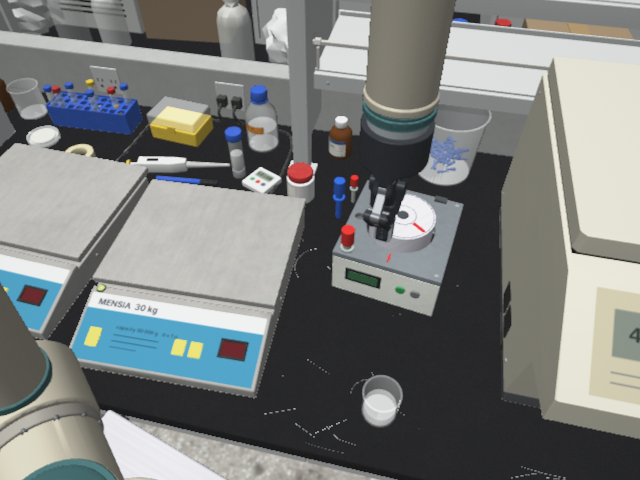

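The final scene shows the pin standing home in the parking hole (347,235). The beaker (381,400), jar and timer haven't moved, the mark has turned to about 59°, and the arm is clear.

```bash
python3 -c "
from rig import job;print(job.sign_off())"
```

```text
the job is handed in; nothing more can be done
None
```

The transport pin is out of the lock hole and standing fully home in the parking hole. The rotor turned freely counter-clockwise through about 415°. I handed the job in at about 33 s on the robot's clock.

- **Pin:** its head top measures 0.145 m, the same as when it sat home in the lock hole.
- **Rotor:** I felt its top about 29 mm above the deck. The red mark went from about 4° round to about 59°, a full turn plus about 55°. After I let go it stayed put (57° to 61°, depending on the camera).
- **Pressing force:** the readings at the ends of the moves were 5.6 to 9.2 N. Force was not logged between them, so I can't show a true peak.
- **Slip:** the fingertip slipped a good deal, and the rotor covered only about 65–95% of the fingertip's travel. The turn above is read from the mark, so slip doesn't affect it.
- **Surroundings:** the beaker, jar and timer look unmoved in the final picture, and the arm is clear with about 0 N on the wrist.

No check failed.

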